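# Turn the gel plate over on the assembly block

### The arm

A 6-joint arm with a two-finger parallel gripper is mounted at the origin on a cart in front of the work surface, level with it; the furniture and walls round the work are solid. World frame = base frame: x ahead of the robot, y to its left, z up, the work surface at z = 0. Lengths are in m, angles in rad, forces in N, time in s.
With the tool pointing down it reaches from about 0.325 to 0.9 m from the base axis. Payload 6.1 kg.
Tool frame: the origin (TCP) lies at the very end of the fingers, on their centre line; the grasp point (between the pads) lies 19 mm behind it (pinch_z is the distance from the TCP to the grasp point, in m); z points along the fingers, y is the line along which they close (so a half turn about z gives the same grasp; the last joint's range is limited). The gripper opens to 85 mm and grips with 20 to 120 N. Pads are 22 mm wide; open, the fingers measure 114 mm over their backs; the gripper's body (76 mm by 85 mm) begins 54 mm behind the grasp point. The pads swing forward as they close: fully open they stand 13 mm farther back than shut.
Start: joints at [-1.269, 0.22, 1.526, -0, 1.395, -0.126], TCP at [0.259, -0.569, 0.231] pointing down, gripper open.
Joint ranges: [-2.98, 2.98], [-0.91, 2.08], [0.09, 2.57], [-1.24, 4.39], [0.2, 2.65], [-2.68, 2.68]. Speed limits (rad/s): [2.57, 2.57, 3.01, 3.14, 3.14, 3.14].

### API

Orientations are given as [roll, pitch, yaw] about the fixed x, y, z axes, in that order (R = Rz(yaw) Ry(pitch) Rx(roll)).
In Python, from station import * gives the robot as it stands.
- The arm moves only by the tool servo_tool, never from a script. Its argument "increments" is a list of rows, each a list of 6 numbers: the shift along the tool's x, y, z in mm, then the turn, a rotation vector about the tool's x, y, z in degrees. A call has 1 to 12 rows; each row is the pose to reach, as a shift and turn from the pose commanded when the call began, along the tool's axes at that moment; what a row does not reach only later rows make up. A row lasts 1/12 s, in which the tool goes at most 41.7 mm and 7.16 degrees, less where a joint would pass 70% of its speed; a pose out of reach is approached as far as the arm can. A call with a gripper value outside its range is refused whole. "fingers" is the finger opening in mm, from 0 to 85.4, set as the call begins (left out, the last holds). The fingers move at their own pace and stop on an object; the grip force is fixed at half the most. Time passes only in rows, so rows that repeat a pose let the fingers close. It gives the time, the measured TCP pose, the force, the opening and the grip force at its end, in the units of the state.
- observe(): the state, without advancing time (a new reading comes with each control period).
- read_camera(name): name is "side" or "top" or "wrist"; returns the picture (400x640x3 uint8, red, green, blue); there is no depth.
- camera_info(name): a dict with "fx", "fy", "cx", "cy" (pixels), "R" (3x3) and "t" (3): a world point X has camera coordinates R X + t; the wrist camera has in their place "hand_eye" (4x4, takes a point from camera to tool coordinates, whose origin is the TCP and whose axes are the flange's). Camera axes: x right, y down, z forward; pixel columns grow to the right and rows downward; lengths in m; the calibration is good to about 2 mm. A picture is of the moment at which its call begins: read the wrist's pose just before it. camera_info takes no time and is no camera call.
- finish_job(): hands the job in; it is judged then, once.
The state is a dict: "t": time; "qpos": joint angles; "dq": joint speeds; "joint_torque": joint torques, N m; "tcp_pos": TCP position; "tcp_rot": TCP orientation; "ft_force": force on the tool from outside, world axes, zero at the start; "torque": the same for the moment, N m; "opening": opening from 0.0 (shut) to 1.0 (fully open); "grip_force": force on a finger pad.
Only numpy, scipy, OpenCV 4.12 (cv2) and the standard library are available. Lean on these libraries where they do the work, as an engineer would, in place of code of your own. Each camera call takes 0.05 s, during which the arm holds its last target. There are 200 camera calls.

### The job

The ceramic gel plate lies on the grey assembly block with its spacer strips underneath. Slide it out over the front edge of the block until its back edge drops off the step, get under the overhanging edge and turn the plate over, laying it down on the bed without letting it fall flat. Then push it home under the sprung hold-down bar until it is flush against the end stop, strips up; leave the things round about where they are.

Things in the scene. Friction and masses are not known exactly. Their poses are not given: they have to be found in the camera images.
- gel_plate: white ceramic plate 80 (its x) x 100 (its y) x 4 mm, about 120 g; on one face two grey spacer strips, 8 mm wide, 2 mm high, along the two 80 mm sides (6 mm thick there). Origin in the middle of the strip face, level with the strips' outer faces; z points from there through the plate: up while the strips are underneath, down once turned over. At the start its x and y lie near the block's.
- assembly_block: fixed grey jig, 228 (its x) x 124 mm (its y), origin on the worktop under its centre, z up. It is a channel open at the front (its -x end, towards the robot's left front): from the front a 54 mm long ledge at z = 58 mm, a 4 mm step up, then a 160 mm long bed at z = 62 mm up to the end stop. Side walls all along, inner faces at y = +-52 mm, 5 mm higher than the bed.
- ledge_front (a point): middle of the front edge of the ledge (block frame x = -114, y = 0, z = 58 mm; axes as the block's). The front is a free edge: under it and before it all is open down to the worktop (at least 46 mm below the ledge's underside at its front 75 mm, between the side walls).
- step_top (a point): middle of the top edge of the step (block frame x = -60, z = 62 mm), which faces the front. A plate with its back edge down off the step overhangs the front edge by 26 mm or a little more; it stays there as long as its centre is behind the front edge (up to 14 mm farther). Its back edge then bears against the 4 mm step when it is pushed back.
- stop_face (a point): foot of the end stop's face in the middle (block frame x = 100, z = 62 mm); the face looks to the front and is 7 mm high, the hinge brackets above it reach 18 mm above the bed
- hold_down (a joint): steel bar 12 mm thick, 56 mm long, across the middle of the bed, on two arms hinged over the end stop: bar axis 20 mm before the stop face, underside 3.4 mm above the bed. Reads 0 when down, grows (rad) as it rises; its spring bears down with about 3 N. The plate's 4 mm edge lifts it when pushed under with 5 to 15 N; the strips pass beside it. At the start the plate is clear of it by 40 mm or more.
- ethanol_bottle: bottle with blue cap, 56 x 56 x 104 mm, standing beyond the block on the left; origin under its centre; bystander
- film_roll: white roll of sealing film lying on its side, 41 x 104 x 38 mm, to the right of the block on the robot's side; origin under its centre; bystander
- buffer_bottle: white bottle with a dark blue cap, 60 x 60 x 93 mm, to the right of the block; origin under its centre; bystander
- gel_comb: white ten-tooth sample comb, 47 x 84 x 4 mm, lying flat on the left beyond the block; origin at its underside by the teeth; bystander

How it is judged:
By the outcome, as a careful person would: the job done as asked, in the order asked, and still so for the second after the job is handed in, with the robot touching nothing.
It also fails if it takes over 72 s, if anything falls off the work surface, if the arm or the gripper's body presses on something with over 40 N, if the wrist force passes 120 N, or if a joint passes its speed limit or range.

## Working session

There is one attempt and no reset: what is moved stays moved. The work goes in short steps, Python scripts to look and compute and a tool call to move; the robot and the scene stay as the last step left them, time stands still between calls to the robot, and variables do not carry over. Pictures are saved under pics/ and viewed, at most 10 in all, crops included, and the job is handed in when it is done.

Besides the shell and the picture viewer there is one more tool, called after "Call:" as name([rows], argument=value, ...), one row to a line, values as JSON. servo_tool: Moves the arm, as the interface text tells. Its arguments: {"type":"object","properties":{"increments":{"type":"array"},"fingers":{"type":"number"}},"required":["increments"]}

```bash
ls; mkdir -p pics
python3 - <<'E'
from station import *
import cv2
for n in("top","side"):
    cv2.imwrite(f"pics/{n}0.png",read_camera(n)[:,:,::-1]); i=camera_info(n); print(n,i)
print(camera_info("wrist")); print(observe())
E
```

```text
pics
top {'fx': 438.7585829520802, 'fy': 438.7585829520802, 'cx': 321.74803515601997, 'cy': 198.95733149198853, 'R': array([[-0.0274765 , -0.99962095, -0.00173227],
       [-0.98651064,  0.02739581, -0.16138844],
       [ 0.16137472, -0.00272548, -0.98688944]]), 't': array([-0.0367769 ,  0.61073685,  0.99126083])}
side {'fx': 459.8236173904549, 'fy': 459.8236173904549, 'cx': 317.12026961826024, 'cy': 202.52123443131654, 'R': array([[ 0.52192503,  0.85297063,  0.00594694],
       [ 0.76856704, -0.46723222, -0.43703404],
       [-0.36999859,  0.23266963, -0.89942531]]), 't': array([-0.2907295 , -0.45347357,  1.52166723])}
{'fx': 344.58795328717446, 'fy': 344.58795328717446, 'cx': 318.43473586263855, 'cy': 199.16160759047276, 'hand_eye': array([[-7.81994933e-04, -9.52767291e-01, -3.03700310e-01,
         7.68947961e-02],
       [ 9.99999682e-01, -7.92119211e-04, -8.98563797e-05,
        -6.30769326e-04],
       [-1.54954631e-04, -3.03700284e-01,  9.52767607e-01,
        -1.42074270e-01],
       [ 0.00000000e+00,  0.00000000e+00,  0.00000000e+00,
         1.00000000e+00]])}
{'t': 0.1, 'qpos': array([-1.26909148e+00,  2.21119872e-01,  1.52749585e+00, -4.56973526e-06,
        1.39470453e+00, -1.26103806e-01]), 'dq': array([-0.00259792, -0.00061155, -0.00253653,  0.00013777, -0.00063996,
       -0.00095245]), 'joint_torque': array([ 1.61416738e-04, -4.98244929e+01, -3.90547049e+01, -2.14360380e-04,
        5.65598777e-03, -2.82043555e-05]), 'tcp_pos': array([ 0.25912919, -0.56815421,  0.23032606]), 'tcp_rot': array([-3.13987821e+00, -2.12817290e-04,  4.27809277e-01]), 'ft_force': array([ 0.97959017,  0.36865648, -0.25535713]), 'torque': array([-0.01706185, -0.00565634, -0.01616781]), 'grip_force': 0.0, 'opening': 0.9966179990198955}
```

View pics/top0.png

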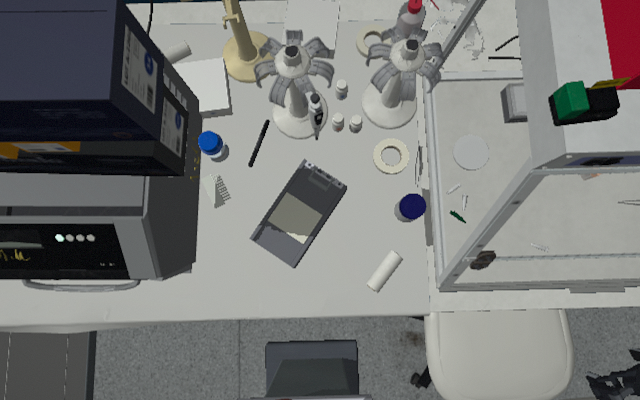

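View pics/side0.png

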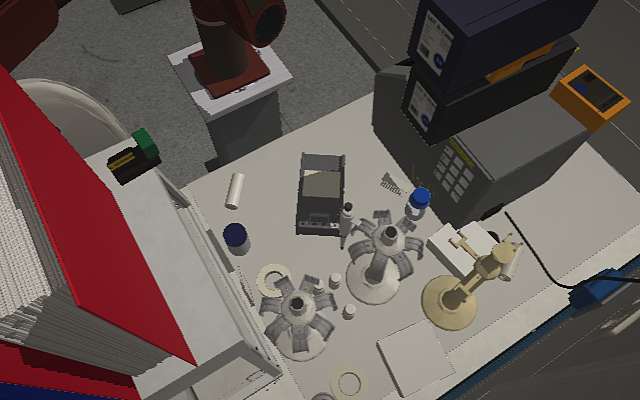

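The top view shows the block with its corners at about (251,238), (295,267), (346,187) and (303,160), open end at the lower left, with the plate in the middle. I'll enlarge it to measure.

Run:
```python
import cv2
a=cv2.imread("pics/top0.png")[150:275,240:360]; b=cv2.imread("pics/side0.png")[140:245,285:365]
a=cv2.resize(a,None,fx=4.5,fy=4.5,interpolation=cv2.INTER_CUBIC)
cv2.imwrite("pics/c1.png",a)
```

```text
(no output)
```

View pics/c1.png

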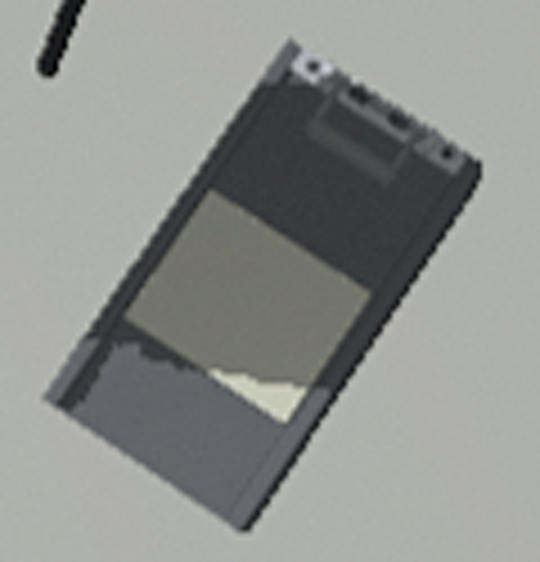

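The enlarged crop gives the plate corners in crop pixels: (213,190), (370,294), (288,422) and (126,318). The block's front corners are at (44,398) and (243,530), and its back-left corner is at (290,38).

```bash
cat > h.py <<'E'
import numpy as np
from scipy.spatial.transform import Rotation as Ro
from station import *
def ray(n,u,v,z,T=None):
    i=camera_info(n); d=np.array([(u-i['cx'])/i['fx'],(v-i['cy'])/i['fy'],1])
    if T is None: c=-i['R'].T@i['t']; d=i['R'].T@d
    else:
        M=T@i['hand_eye']; c=M[:3,3]; d=M[:3,:3]@d
    return c+d*(z-c[2])/d[2]
def tcp(s):
    T=np.eye(4); T[:3,:3]=Ro.from_euler('xyz',s['tcp_rot']).as_matrix(); T[:3,3]=s['tcp_pos']; return T
E
python3 - <<'E'
from h import *
f=lambda u,v,z:ray("top",240+(u+.5)/4.5-.5,150+(v+.5)/4.5-.5,z)
P=np.array([f(*p,.068) for p in [(213,190),(370,294),(288,422),(126,318)]])
print("plate",P.round(4),P.mean(0).round(4))
for a,b in((0,1),(1,2),(2,3),(3,0)): d=P[b]-P[a];print(np.linalg.norm(d).round(4),np.degrees(np.arctan2(d[1],d[0])).round(1))
B=np.array([f(*p,.067) for p in [(44,398),(241,526),(290,38)]])
print("block",B.round(4))
for a,b in((0,1),(0,2)): d=B[b]-B[a];print(np.linalg.norm(d).round(4),np.degrees(np.arctan2(d[1],d[0])).round(1))
i=camera_info("top");print(-i['R'].T@i['t'])
E
```

```text
plate [[ 0.6256  0.0272  0.068 ]
 [ 0.569  -0.0527  0.068 ]
 [ 0.5045 -0.0092  0.068 ]
 [ 0.56    0.0729  0.068 ]] [0.5648 0.0095 0.068 ]
0.098 -125.3
0.0778 146.0
0.0991 55.9
0.0799 -34.9
block [[ 0.5202  0.1152  0.067 ]
 [ 0.4528  0.0157  0.067 ]
 [ 0.7059 -0.0144  0.067 ]]
0.1202 -124.1
0.2265 -34.9
[ 0.44152347 -0.05079293  1.076767  ]
```

```bash
cat >> h.py <<'E'
YAW=np.radians(-34.9); O=np.array([.579,.000,0])   # block pose
B=np.eye(4); B[:3,:3]=Ro.from_euler('z',YAW).as_matrix(); B[:3,3]=O
def target(x,y,z,tilt=0):
    """block-frame mm; tool x along block +y, tool y along block +x when down; tilt deg>0: fingers point toward +x block"""
    R=np.array([[0,1,0],[1,0,0],[0,0,-1.]])
    T=np.eye(4); T[:3,:3]=Ro.from_euler('y',-tilt,degrees=True).as_matrix()@R; T[:3,3]=np.array([x,y,z])/1e3
    return B@T
def inc(T0,*ts):
    for t in ts:
        D=np.linalg.inv(T0)@target(*t)
        print(t,(D[:3,3]*1e3).round(1).tolist(),np.degrees(Ro.from_matrix(D[:3,:3]).as_rotvec()).round(1).tolist())
def blk(s):
    D=np.linalg.inv(B)@tcp(s); return (D[:3,3]*1e3).round(1), (D[:3,:3][:,2]).round(3), (D[:3,:3][:,0]).round(3)
E
python3 -c "
from h import *
inc(tcp(observe()),(45,0,200),(45,0,100))"
```

```text
(45, 0, 200) [549.7, -345.5, 31.0] [-0.1, -0.0, -30.6]
(45, 0, 100) [549.6, -345.3, 131.0] [-0.1, -0.0, -30.6]
```

Call:
servo_tool([
  [550,-345,31,0,0,-30.6],
  [550,-345,31,0,0,-30.6],
  [550,-345,31,0,0,-30.6],
  [550,-345,31,0,0,-30.6],
  [550,-345,31,0,0,-30.6],
  [550,-345,31,0,0,-30.6],
  [550,-345,31,0,0,-30.6],
  [550,-345,31,0,0,-30.6],
  [550,-345,31,0,0,-30.6],
  [550,-345,31,0,0,-30.6],
  [550,-345,31,0,0,-30.6],
  [550,-345,31,0,0,-30.6],
], fingers=0)

```text
t: 1.1
tcp_pos: [0.5347, -0.1496, 0.2071]
tcp_rot: [-3.141, 0.0, 0.962]
ft_force: [0.5, -1.5, 0.1]
opening: -0.001
grip_force: 0.0
```

```bash
python3 -c "
from h import *
s=observe();print(blk(s),s['t'],s['ft_force'],s['opening'])
inc(tcp(s),(45,0,200),(45,0,100))"
```

```text
(array([  49.2, -148.1,  207.1]), array([-0., -0., -1.]), array([-0.,  1., -0.])) 1.1 [ 0.52103249 -1.48118325  0.10625059] -0.0009623963098746893
(45, 0, 200) [148.1, -4.2, 7.1] [-0.0, 0.0, 0.0]
(45, 0, 100) [148.1, -4.1, 107.1] [-0.0, 0.0, 0.0]
```

Call:
servo_tool([
  [40,-1,15,0,0,0],
  [80,-2,30,0,0,0],
  [115,-4,45,0,0,0],
  [148,-4,60,0,0,0],
  [148,-4,60,0,0,0],
  [148,-4,60,0,0,0],
])

```text
t: 1.6
tcp_pos: [0.6147, -0.0261, 0.1451]
tcp_rot: [-3.138, 0.002, 0.965]
ft_force: [0.1, 0.3, -0.4]
opening: 0.003
grip_force: 0.0
```

```bash
python3 -c "
from h import *
import cv2
s=observe();im=read_camera('wrist');cv2.imwrite('pics/w1.png',im[:,:,::-1]);print(blk(s),s['t'],s['ft_force'])
np.save('w1.npy',tcp(s))"
```

```text
(array([ 44.1,  -1. , 145.1]), array([-0.004, -0.002, -1.   ]), array([-0.003,  1.   , -0.002])) 1.6 [ 0.08408314  0.33893685 -0.37376417]
```

View pics/w1.png

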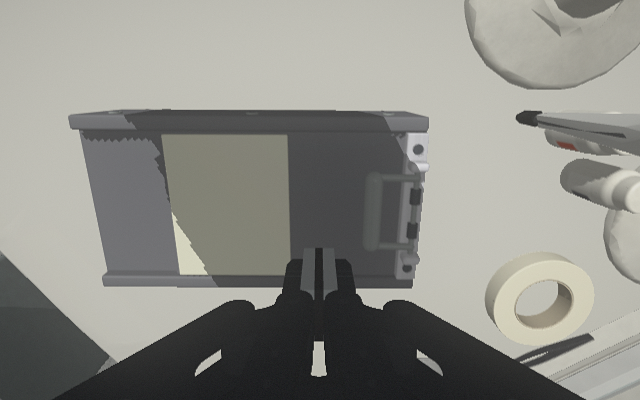

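The wrist view shows the plate corners at (163,134), (287,134), (290,275) and (181,275), the ledge front edge from (80,130) to (104,274), and the bar at columns 365–382. The fingers sit behind the plate's back edge.

```bash
python3 -c "
from h import *
T=np.load('w1.npy');Bi=np.linalg.inv(B)
for n,u,v,z in [('p',163,134,68),('p',287,134,68),('p',181,275,68),('p',290,275,68),('frontL',69,116,67),('frontR',103,286,67),('ledgeL',80,131,58),('ledgeR',105,273,58),('endL out',428,116,67),('bar',365,212,77),('wall in L',250,130,67),('wall in R',150,276,67)]:
    print(n,(Bi@np.append(ray('wrist',u,v,z/1e3,T),1))[:3].round(4)*1e3)
inc(tcp(observe()),(44,0,75),(44,0,64))"
```

```text
p [-55.3  49.1  68. ]
p [23.  49.3 68. ]
p [-55.9 -51.4  68. ]
p [ 22.6 -51.   68. ]
frontL [-113.    59.9   67. ]
frontR [-114.6  -61.4   67. ]
ledgeL [-114.3   49.6   58. ]
ledgeR [-117.5  -55.8   58. ]
endL out [110.8  60.6  67. ]
bar [73.1  0.6 77. ]
wall in L [-0.4 51.6 67. ]
wall in R [-78.9 -52.9  67. ]
(44, 0, 75) [2.1, -1.0, 71.4] [-0.1, 0.1, 0.1]
(44, 0, 64) [2.1, -1.0, 82.4] [-0.1, 0.1, 0.1]
```

Call:
servo_tool([
  [1,0,35,0,0,0],
  [1,0,65,0,0,0],
  [1,0,76,0,0,0],
  [1,0,80,0,0,0],
  [1,0,83,0,0,0],
  [1,0,83,0,0,0],
])

```text
t: 2.15
tcp_pos: [0.6168, -0.028, 0.0657]
tcp_rot: [3.14, -0.001, 0.961]
ft_force: [0.0, -0.2, 0.2]
opening: 0.0
grip_force: 0.0
```

Call:
servo_tool([
  [0,-5,0,0,0,0],
  [0,-10,0,0,0,0],
  [0,-15,0,0,0,0],
  [0,-20,0,0,0,0],
  [0,-25,0,0,0,0],
  [0,-25,0,0,0,0],
])

```text
t: 2.65
tcp_pos: [0.5949, -0.0121, 0.0648]
tcp_rot: [-3.142, -0.0, 0.963]
ft_force: [-1.0, -0.6, -0.7]
opening: 0.005
grip_force: 0.0
```

```bash
cat > look.py <<'E'
import sys,cv2
from h import *
s=observe();print(blk(s),round(s['t'],2),s['ft_force'].round(1),s['opening'].round(3),s['grip_force'],s['qpos'].round(2))
for n in sys.argv[2:]: cv2.imwrite(f'pics/{n}{sys.argv[1]}.png',read_camera(n)[:,:,::-1])
np.save(f'T{sys.argv[1]}.npy',tcp(s))
E
python3 look.py 2 wrist
```

```text
Traceback (most recent call last):
  File "look.py", line 3, in <module>
    s=observe();print(blk(s),round(s['t'],2),s['ft_force'].round(1),s['opening'].round(3),s['grip_force'],s['qpos'].round(2))
                                                                    ^^^^^^^^^^^^^^^^^^
AttributeError: 'float' object has no attribute 'round'
```

```bash
sed -i "s/s\['opening'\].round(3)/round(s['opening'],3)/" look.py; python3 look.py 2 wrist
```

```text
(array([20. , -0.8, 64.8]), array([-0.,  0., -1.]), array([-0.001,  1.   ,  0.   ])) 2.65 [-1.  -0.6 -0.7] 0.005 0.0 [-0.15  0.32  1.74  0.    1.08  0.46]
```

View pics/wrist2.png

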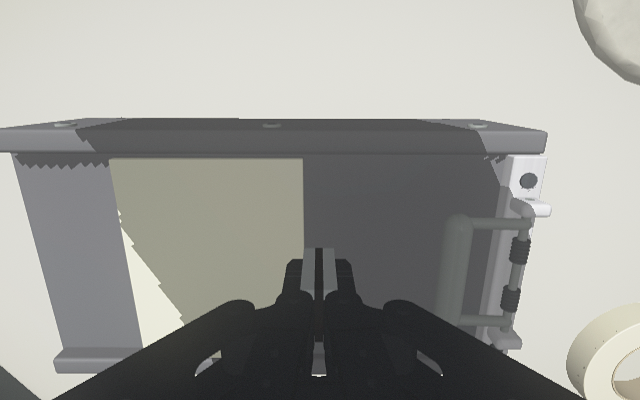

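Call:
servo_tool([
  [1,-6,1,0,0,0],
  [1,-12,1.5,0,0,0],
  [1,-18,1.5,0,0,0],
  [1,-24,1.5,0,0,0],
  [1,-30,1.5,0,0,0],
  [1,-36,1.5,0,0,0],
  [1,-42,1.5,0,0,0],
  [1,-48,1.5,0,0,0],
  [1,-54,1.5,0,0,0],
  [1,-60,1.5,0,0,0],
  [1,-64,1.5,0,0,0],
  [1,-64,1.5,0,0,0],
])

```text
t: 3.7
tcp_pos: [0.5424, 0.0252, 0.0626]
tcp_rot: [-3.14, 0.001, 0.962]
ft_force: [0.8, -0.4, 0.1]
opening: 0.005
grip_force: 0.0
```

```bash
python3 look.py 3 wrist
```

```text
(array([-44.4,  -0.2,  62.6]), array([-0.001, -0.001, -1.   ]), array([-0.001,  1.   , -0.001])) 3.7 [ 0.8 -0.4  0.1] 0.005 0.0 [-0.1   0.22  1.87  0.    1.05  0.51]
```

View pics/wrist3.png

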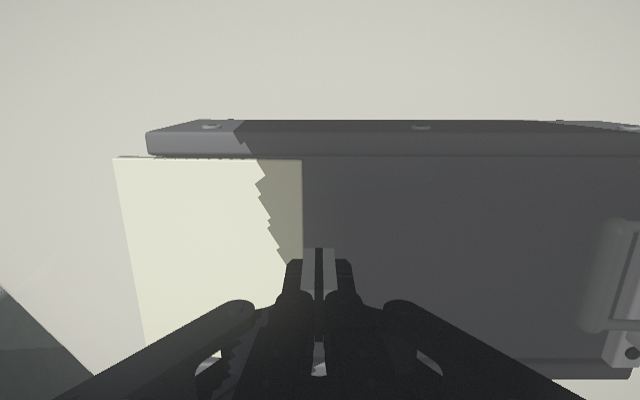

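The plate is squared up with its back edge at column 302 (about x = -51.5) and overhangs the front. About 10 mm more is needed.

Call:
servo_tool([
  [0,-3,0,0,0,0],
  [0,-6,0,0,0,0],
  [0,-8,0,0,0,0],
  [0,-10,0,0,0,0],
  [0,-11,0,0,0,0],
  [0,-12,0,0,0,0],
  [0,-12,0,0,0,0],
  [0,-12,-20,0,0,0],
  [0,-12,-60,0,0,0],
  [0,-12,-100,0,0,0],
  [0,-12,-120,0,0,0],
  [0,-12,-120,0,0,0],
])

```text
t: 4.75
tcp_pos: [0.5376, 0.0312, 0.1896]
tcp_rot: [3.132, -0.005, 0.962]
ft_force: [0.7, -0.2, 0.3]
opening: 0.008
grip_force: 0.0
```

```bash
python3 look.py 4 wrist
```

```text
(array([-51.8,   1.9, 189.6]), array([ 0.009,  0.005, -1.   ]), array([-0.   ,  1.   ,  0.005])) 4.75 [ 0.7 -0.2  0.3] 0.008 0.0 [-0.09  0.04  1.81  0.    1.29  0.52]
```

View pics/wrist4.png

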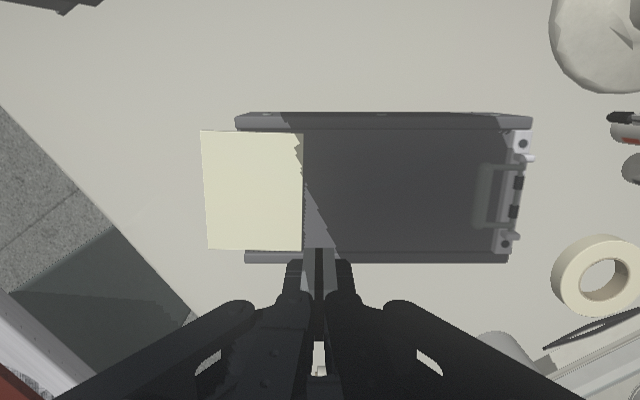

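```bash
python3 -c "
from h import *
T=np.load('T4.npy');Bi=np.linalg.inv(B)
for z in (64,68):
  for u,v in [(200,130),(302,133),(209,248),(303,250),(236,115),(244,262)]:
    print(z,u,v,(Bi@np.append(ray('wrist',u,v,z/1e3,T),1))[:3].round(4)*1e3)
inc(tcp(observe()),(-180,0,190),(-190,0,130,45),(-190,0,100,45))"
```

```text
64 200 130 [-142.2   50.3   64. ]
64 302 133 [-64.2  47.9  64. ]
64 209 248 [-144.7  -48.6   64. ]
64 303 250 [-64.8 -50.9  64. ]
64 236 115 [-113.9   61.4   64. ]
64 244 262 [-115.9  -62.    64. ]
68 200 130 [-140.9   50.7   68. ]
68 302 133 [-64.1  48.3  68. ]
68 209 248 [-143.4  -46.7   68. ]
68 303 250 [-64.7 -49.   68. ]
68 236 115 [-113.    61.7   68. ]
68 244 262 [-114.9  -59.9   68. ]
(-180, 0, 190) [-1.0, -126.9, -4.3] [0.3, -0.2, 0.0]
(-190, 0, 130, 45) [-1.2, -137.2, 55.7] [-44.7, -0.2, -0.1]
(-190, 0, 100, 45) [-1.3, -137.4, 85.7] [-44.7, -0.2, -0.1]
```

The plate's back edge is off the step at x ≈ -63, and it overhangs to x ≈ -142. Next I go round to the front with the tool tilted 45°, so the fingers straddle the overhanging edge.

Call:
servo_tool([
  [0,-38,0,0,0,0],
  [-1,-76,0,-7,0,0],
  [-1,-114,0,-14,0,0],
  [-1,-150,5,-21,0,0],
  [-1,-165,25,-28,0,0],
  [-1,-165,50,-35,0,0],
  [-1,-165,70,-42,0,0],
  [-1,-165,85,-44.7,0,0],
  [-1,-165,85,-44.7,0,0],
  [-1,-165,85,-44.7,0,0],
  [-1,-165,85,-44.7,0,0],
], fingers=26)

```text
t: 5.72
tcp_pos: [0.3956, 0.1244, 0.0953]
tcp_rot: [2.365, 0.007, 0.965]
ft_force: [0.5, -0.1, 0.3]
opening: 0.311
grip_force: 0.0
```

```bash
python3 look.py 5; python3 -c "
from h import *
inc(tcp(observe()),(-200,0,61,45),(-150,0,61,45),(-127,0,61,45))"
```

```text
(array([-221.6,   -2.9,   95.3]), array([ 0.701, -0.003, -0.713]), array([-0.003,  1.   , -0.007])) 5.72 [ 0.5 -0.1  0.3] 0.311 0.0 [ 0.66 -0.18  2.43 -1.    0.92  1.91]
(-200, 0, 61, 45) [3.1, -8.6, 39.6] [-0.5, 0.2, 0.4]
(-150, 0, 61, 45) [2.9, 27.1, 74.6] [-0.5, 0.2, 0.4]
(-127, 0, 61, 45) [2.9, 43.5, 90.7] [-0.5, 0.2, 0.4]
```

Call:
servo_tool([
  [2,-5,20,0,0,0],
  [3,-9,40,0,0,0],
  [3,-9,40,0,0,0],
  [3,10,57,0,0,0],
  [3,27,75,0,0,0],
  [3,27,75,0,0,0],
  [3,27,75,0,0,0],
])

```text
t: 6.3
tcp_pos: [0.4601, 0.0852, 0.0654]
tcp_rot: [2.361, -0.002, 0.958]
ft_force: [0.2, -0.1, 0.0]
opening: 0.307
grip_force: 0.0
```

```bash
python3 look.py 6 wrist; python3 -c "
from h import *
inc(tcp(observe()),(-150,0,61,45),(-127,0,61,45),(-122,0,63,45))"
```

```text
(array([-146.3,    1.9,   65.4]), array([ 0.704, -0.001, -0.71 ]), array([0.004, 1.   , 0.002])) 6.3 [ 0.2 -0.1  0. ] 0.307 0.0 [ 0.46 -0.04  2.39 -1.15  0.74  1.95]
(-150, 0, 61, 45) [-1.8, -4.8, 0.8] [-0.3, 0.1, -0.2]
(-127, 0, 61, 45) [-1.7, 11.5, 17.0] [-0.3, 0.1, -0.2]
(-122, 0, 63, 45) [-1.7, 16.5, 19.1] [-0.3, 0.1, -0.2]
```

View pics/wrist6.png

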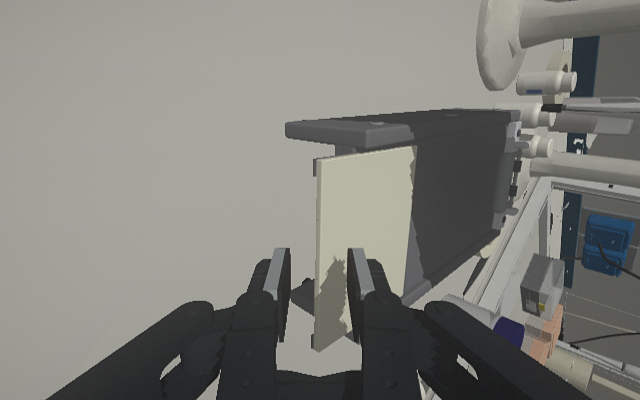

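The plate's edge at column 318 stands between the open fingertips at columns 288 and 350. Wrist joint 4 is near its limit, so I'll ease the tilt to 40° and plan the lift arc.

```bash
cat >> h.py <<'E'
def lift(phi,theta,e=10,g=26):
    a,t=np.radians(phi+1.4),np.radians(theta)
    E=np.array([-60-80*np.cos(a),58+80*np.sin(a)]); d=np.array([np.sin(t),-np.cos(t)]); y=np.array([np.cos(t),np.sin(t)])
    p=E+e*d+g/2*y+[1,0]
    return (round(p[0],1),0,round(p[1],1),theta)
E
python3 -c "
from h import *
inc(tcp(observe()),(-138,0,61,41),(-128,0,61,40),*[lift(p,40) for p in (0,7,14,21,28,35,42,50)])"
```

```text
(-138, 0, 61, 41) [-1.7, 3.7, 9.2] [3.7, 0.1, -0.2]
(-128, 0, 61, 40) [-1.7, 10.8, 16.3] [4.7, 0.1, -0.2]
(np.float64(-122.6), 0, np.float64(60.7), 40) [-1.7, 14.4, 20.3] [4.7, 0.1, -0.2]
(np.float64(-121.8), 0, np.float64(70.4), 40) [-1.7, 21.8, 13.9] [4.7, 0.1, -0.2]
(np.float64(-119.7), 0, np.float64(79.9), 40) [-1.7, 30.0, 8.7] [4.7, 0.1, -0.2]
(np.float64(-116.6), 0, np.float64(89.2), 40) [-1.6, 38.8, 4.2] [4.7, 0.1, -0.2]
(np.float64(-112.3), 0, np.float64(98.0), 40) [-1.6, 48.0, 1.0] [4.7, 0.1, -0.2]
(np.float64(-107.0), 0, np.float64(106.2), 40) [-1.6, 57.5, -1.1] [4.7, 0.1, -0.2]
(np.float64(-100.7), 0, np.float64(113.7), 40) [-1.6, 67.3, -2.0] [4.7, 0.1, -0.2]
(np.float64(-92.5), 0, np.float64(121.2), 40) [-1.5, 78.4, -1.5] [4.7, 0.1, -0.2]
```

Call:
servo_tool([
  [-1.7,3.7,9,3.7,0,0],
  [-1.7,7,13,4.7,0,0],
  [-1.7,11,16,4.7,0,0],
  [-1.7,13,18.5,4.7,0,0],
  [-1.7,14.4,20,4.7,0,0],
  [-1.7,18,17,4.7,0,0],
  [-1.7,22,14,4.7,0,0],
  [-1.7,26,11,4.7,0,0],
  [-1.7,30,8.7,4.7,0,0],
  [-1.7,34,6.5,4.7,0,0],
  [-1.7,39,4.2,4.7,0,0],
  [-1.7,39,4.2,4.7,0,0],
])

```text
t: 7.35
tcp_pos: [0.484, 0.0676, 0.0897]
tcp_rot: [2.442, -0.002, 0.962]
ft_force: [0.1, -0.2, 0.0]
opening: 0.303
grip_force: 0.4
```

```bash
python3 look.py 7 wrist;  python3 -c "
from h import *
inc(tcp(observe()),*[lift(p,40) for p in (21,28,35,42,50)])"
```

```text
(array([-116.6,    1.1,   89.7]), array([ 0.644,  0.002, -0.765]), array([-0.   ,  1.   ,  0.002])) 7.35 [ 0.1 -0.2  0. ] 0.303 0.4491694481112063 [ 0.33 -0.12  2.35 -0.94  0.7   1.63]
(np.float64(-116.6), 0, np.float64(89.2), 40) [-0.9, 0.2, 0.2] [0.1, -0.1, -0.1]
(np.float64(-112.3), 0, np.float64(98.0), 40) [-0.8, 9.1, -3.8] [0.1, -0.1, -0.1]
(np.float64(-107.0), 0, np.float64(106.2), 40) [-0.8, 18.4, -6.7] [0.1, -0.1, -0.1]
(np.float64(-100.7), 0, np.float64(113.7), 40) [-0.8, 28.1, -8.3] [0.1, -0.1, -0.1]
(np.float64(-92.5), 0, np.float64(121.2), 40) [-0.8, 39.2, -8.8] [0.1, -0.1, -0.1]
```

View pics/wrist7.png

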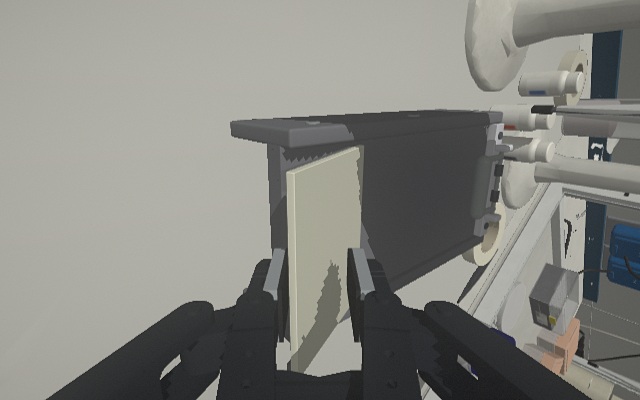

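The front edge is rising between the fingers, with the edge at column 290 against the lower pad. I'll continue to the angle where the plate lies parallel to the pads, then pinch.

Call:
servo_tool([
  [-1,4.5,-2,0,0,0],
  [-1,9,-4,0,0,0],
  [-1,14,-5.5,0,0,0],
  [-1,18.5,-6.7,0,0,0],
  [-1,23,-7.5,0,0,0],
  [-1,28,-8.3,0,0,0],
  [-1,33,-8.6,0,0,0],
  [-1,37,-8.7,0,0,0],
  [-1,37,-8.7,0,0,0],
])

```text
t: 8.15
tcp_pos: [0.5018, 0.0532, 0.1195]
tcp_rot: [2.443, -0.001, 0.961]
ft_force: [-0.1, 0.3, -0.4]
opening: 0.304
grip_force: 0.2
```

Call:
servo_tool([
  [0,-2,1,0,0,0],
  [0,-4.5,2,0,0,0],
  [0,-7,3,0,0,0],
  [0,-9.5,3,0,0,0],
  [0,-11,3,0,0,0],
  [0,-11,3,0,0,0],
  [0,-11,3,0,0,0],
  [0,-11,3,0,0,0],
], fingers=0)

```text
t: 8.82
tcp_pos: [0.4956, 0.0578, 0.1103]
tcp_rot: [2.442, -0.0, 0.962]
ft_force: [-15.5, 6.9, 17.6]
opening: 0.029
grip_force: 62.7
```

```bash
python3 look.py 8 wrist;  python3 -c "
from h import *
inc(tcp(observe()),(-95,0,125,25),(-75,0,135,0),(-45,0,135,-25))"
```

```text
(array([-101.5,   -0.3,  110.3]), array([ 0.644,  0.   , -0.765]), array([-0.,  1.,  0.])) 8.82 [-15.5   6.9  17.6] 0.029 62.74935722351074 [ 0.3  -0.16  2.33 -0.89  0.71  1.53]
(-95, 0, 125, 25) [0.3, 14.4, -7.1] [15.1, -0.0, 0.0]
(-75, 0, 135, 0) [0.3, 36.1, -1.9] [40.1, -0.0, 0.0]
(-45, 0, 135, -25) [0.3, 59.1, 17.5] [65.1, -0.0, 0.0]
```

Pinched with 63 N, and pressing 24 N along the plate into the step. I'll back off to relieve that, then swing the plate over, held clear of the block.

```bash
cat >> h.py <<'E'
def swing(th,x=-66,z=72,L=66):
    t=np.radians(th); return (round(float(x-L*np.sin(t)),1),0,round(float(z+L*np.cos(t)),1),th)
E
python3 -c "
from h import *
inc(tcp(observe()),*[swing(a) for a in (40,34,28,22,16,10,4,-2,-8,-14)])"
```

```text
(-108.4, 0, 122.6, 40) [0.3, 2.6, -13.9] [0.1, -0.0, 0.0]
(-102.9, 0, 126.7, 34) [0.3, 9.4, -13.5] [6.1, -0.0, 0.0]
(-97.0, 0, 130.3, 28) [0.3, 16.3, -12.4] [12.1, -0.0, 0.0]
(-90.7, 0, 133.2, 22) [0.3, 23.0, -10.6] [18.1, -0.0, 0.0]
(-84.2, 0, 135.4, 16) [0.3, 29.4, -8.1] [24.1, -0.0, 0.0]
(-77.5, 0, 137.0, 10) [0.3, 35.5, -5.0] [30.1, -0.0, 0.0]
(-70.6, 0, 137.8, 4) [0.3, 41.3, -1.2] [36.1, -0.0, 0.0]
(-63.7, 0, 138.0, -2) [0.3, 46.7, 3.1] [42.1, -0.0, 0.0]
(-56.8, 0, 137.4, -8) [0.3, 51.6, 8.0] [48.1, -0.0, 0.0]
(-50.0, 0, 136.0, -14) [0.3, 55.9, 13.5] [54.1, -0.0, 0.0]
```

Call:
servo_tool([
  [0,1,-7,0,0,0],
  [0,2.6,-14,0,0,0],
  [0,9.4,-13.5,6,0,0],
  [0,16,-12.4,12,0,0],
  [0,23,-10.6,18,0,0],
  [0,29.4,-8,24,0,0],
  [0,35.5,-5,30,0,0],
  [0,41,-1.2,36,0,0],
  [0,46.7,3,42,0,0],
  [0,51.6,8,48,0,0],
  [0,56,13.5,54,0,0],
  [0,56,13.5,54,0,0],
])

```text
t: 9.87
tcp_pos: [0.5389, 0.0253, 0.1314]
tcp_rot: [-2.889, 0.002, 0.959]
ft_force: [-1.4, -0.1, -2.2]
opening: 0.023
grip_force: 59.2
```

```bash
python3 look.py 9;  python3 -c "
from h import *
inc(tcp(observe()),*[swing(a) for a in (-14,-20,-26,-32,-38,-44,-50,-56,-60)],swing(-60,-66,62))"
```

```text
(array([-47.3,  -2.2, 131.4]), array([-0.25 , -0.002, -0.968]), array([ 0.003,  1.   , -0.002])) 9.87 [-1.4 -0.1 -2.2] 0.023 59.20837461948395 [-0.17  0.28  1.67  0.11  1.42  0.42]
(-50.0, 0, 136.0, -14) [2.2, -3.7, -3.8] [-0.5, 0.1, -0.2]
(-43.4, 0, 134.0, -20) [2.2, 3.2, -3.5] [5.5, 0.1, -0.2]
(-37.1, 0, 131.3, -26) [2.2, 9.9, -2.5] [11.5, 0.1, -0.2]
(-31.0, 0, 128.0, -32) [2.3, 16.7, -0.8] [17.5, 0.1, -0.2]
(-25.4, 0, 124.0, -38) [2.3, 23.1, 1.7] [23.5, 0.0, -0.2]
(-20.2, 0, 119.5, -44) [2.3, 29.2, 4.7] [29.5, 0.0, -0.2]
(-15.4, 0, 114.4, -50) [2.3, 35.2, 8.5] [35.5, 0.0, -0.2]
(-11.3, 0, 108.9, -56) [2.4, 40.5, 12.8] [41.5, 0.0, -0.2]
(-8.8, 0, 105.0, -60) [2.4, 43.9, 15.9] [45.5, 0.0, -0.2]
(-8.8, 0, 95.0, -60) [2.4, 46.4, 25.6] [45.5, 0.0, -0.2]
```

Call:
servo_tool([
  [1,2,-3.5,5,0,0],
  [2,8,-2.5,11,0,0],
  [2.3,16,-0.8,17.5,0,0],
  [2.3,23,1.7,23.5,0,0],
  [2.3,29,4.7,29.5,0,0],
  [2.3,35,8.5,35.5,0,0],
  [2.3,40.5,12.8,41.5,0,0],
  [2.3,44,16,45.5,0,0],
  [2.3,44,16,45.5,0,0],
  [2.3,44,16,45.5,0,0],
])

```text
t: 10.7
tcp_pos: [0.57, 0.0079, 0.106]
tcp_rot: [-2.101, 0.002, 0.962]
ft_force: [-0.2, 1.0, -0.3]
opening: 0.028
grip_force: 59.4
```

```bash
python3 look.py 10 top side;  python3 -c "
from h import *
inc(tcp(observe()),swing(-60,-66,68),swing(-60,-66,65),swing(-60,-66,62),swing(-60,-66,60))"
```

```text
(array([-11.9,   1.3, 106. ]), array([-0.863, -0.001, -0.506]), array([-0.   ,  1.   , -0.002])) 10.7 [-0.2  1.  -0.3] 0.028 59.366517663002014 [-0.29  0.97  1.02  0.33  2.14  0.35]
(-8.8, 0, 101.0, -60) [-2.1, 8.6, 2.8] [0.7, 0.0, 0.1]
(-8.8, 0, 98.0, -60) [-2.1, 11.2, 4.3] [0.7, 0.0, 0.1]
(-8.8, 0, 95.0, -60) [-2.1, 13.8, 5.8] [0.7, 0.0, 0.1]
(-8.8, 0, 93.0, -60) [-2.1, 15.5, 6.9] [0.7, 0.0, 0.1]
```

Call:
servo_tool([
  [-2,4,1,0.7,0,0],
  [-2,8.6,2.8,0.7,0,0],
  [-2,11,4.3,0.7,0,0],
  [-2,13,5.3,0.7,0,0],
  [-2,13.8,5.8,0.7,0,0],
  [-2,13.8,5.8,0.7,0,0],
])

```text
t: 11.3
tcp_pos: [0.5714, 0.0047, 0.0937]
tcp_rot: [-2.091, 0.0, 0.962]
ft_force: [0.2, 0.0, -0.5]
opening: 0.023
grip_force: 59.4
```

```bash
python3 look.py 11 top side;  python3 -c "
from h import *
inc(tcp(observe()),swing(-60,-66,60))"
```

```text
(array([-8.9, -0.5, 93.7]), array([-0.868, -0.   , -0.497]), array([-0.,  1., -0.])) 11.3 [ 0.2  0.  -0.5] 0.023 59.38645005226135 [-0.29  0.99  1.01  0.33  2.14  0.34]
(-8.8, 0, 93.0, -60) [0.4, 0.8, 0.4] [-0.2, 0.0, 0.0]
```

Call:
servo_tool([
  [0.4,1.7,1,0,0,0],
  [0.4,2.6,1.5,0,0,0],
  [0.4,3.5,2,0,0,0],
  [0.4,3.5,2,0,0,0],
])

```text
t: 11.73
tcp_pos: [0.5717, 0.005, 0.0911]
tcp_rot: [-2.089, -0.001, 0.962]
ft_force: [-0.6, 0.7, 5.6]
opening: 0.025
grip_force: 60.6
```

```bash
python3 look.py 12 top side wrist
python3 - <<'E'
import cv2,numpy as np
t=cv2.imread('pics/top12.png')[150:275,235:360]; s=cv2.imread('pics/side12.png')[125:250,270:395]; w=cv2.imread('pics/wrist12.png')
c=np.zeros((600,800,3),np.uint8); c[:340,:340]=cv2.resize(t,(340,340),interpolation=2); c[:340,400:740]=cv2.resize(s,(340,340),interpolation=2)
c[345:595,0:400]=cv2.resize(w,(400,250)); cv2.imwrite('pics/m12.png',c)
E
```

```text
(array([-8.8, -0.1, 91.1]), array([-0.869, -0.   , -0.495]), array([-0.001,  1.   ,  0.001])) 11.73 [-0.6  0.7  5.6] 0.025 60.625846919137985 [-0.29  1.    1.    0.33  2.14  0.34]
```

View pics/m12.png

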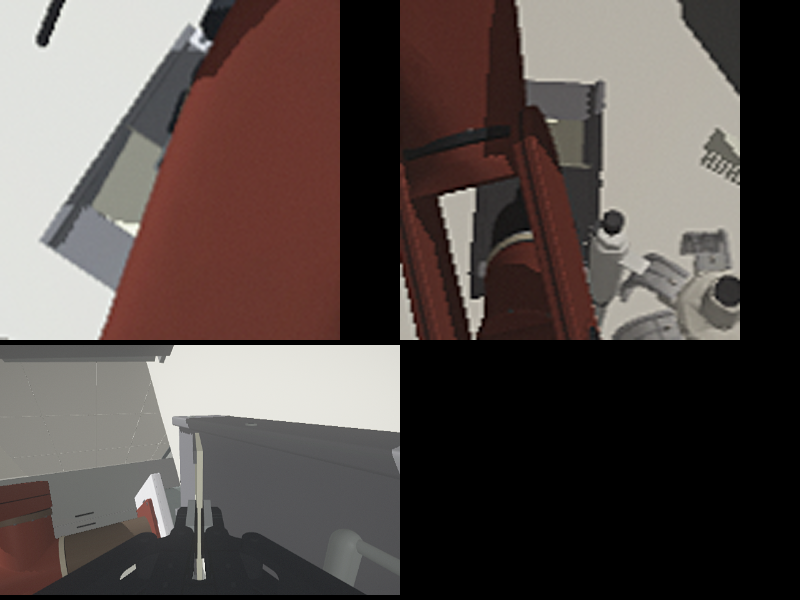

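The composite shows the plate edge-on, pinched between the pads (wrist view, column 200 of the composite) and leaning back towards the bed with its strips side up. It's touching down with about 6 N. Now I'll open to a cage and lower it.

```bash
cat >> h.py <<'E'
def lay(al,th,e=12,g=20):
    a,t=np.radians(al),np.radians(th)
    E=np.array([-66+80*np.cos(a),58+80*np.sin(a)]); p=E+e*np.array([np.sin(t),-np.cos(t)])-g/2*np.array([np.cos(t),np.sin(t)])
    return (round(float(p[0]),1),0,round(float(p[1]),1),th)
E
python3 -c "
from h import *
inc(tcp(observe()),lay(28,-60),lay(24,-60),lay(20,-55),lay(16,-50),lay(12.5,-45))"
```

```text
(-10.8, 0, 98.2, -60) [0.0, -7.1, -1.8] [-0.3, 0.0, 0.1]
(-8.3, 0, 93.2, -60) [0.0, -1.5, -1.5] [-0.3, 0.0, 0.1]
(-6.4, 0, 86.7, -55) [0.0, 5.1, 0.1] [-5.3, 0.0, 0.1]
(-4.7, 0, 80.0, -50) [0.0, 11.8, 1.9] [-10.3, 0.0, 0.1]
(-3.5, 0, 73.9, -45) [-0.0, 17.6, 3.9] [-15.3, 0.0, 0.1]
```

Call:
servo_tool([
  [0,-2,-0.5,0,0,0],
  [0,-5,-1.5,0,0,0],
  [0,-7,-1.8,0,0,0],
  [0,-7,-1.8,0,0,0],
  [0,-5,-1.7,0,0,0],
  [0,-3,-1.6,0,0,0],
  [0,-1.5,-1.5,0,0,0],
  [0,1,-1,-1.7,0,0],
  [0,3,-0.5,-3.5,0,0],
  [0,5,0,-5.3,0,0],
], fingers=20)

```text
t: 12.72
tcp_pos: [0.5737, 0.0034, 0.0846]
tcp_rot: [-2.184, 0.0, 0.962]
ft_force: [-0.7, -0.4, -0.6]
opening: 0.234
grip_force: 0.2
```

```bash
python3 look.py 13 wrist;  python3 -c "
from h import *
inc(tcp(observe()),lay(20,-55),lay(18,-52),lay(16,-50),lay(14,-47),lay(12.5,-45))"
python3 - <<'E'
# plate pixels (bright warm) seen by the wrist camera: edge column at the far (+y) corner, numerically
import cv2,numpy as np
im=cv2.imread('pics/wrist13.png').astype(int)
for r in range(120,270,15):
    row=im[r]; m=(row[:,2]-row[:,0]>12)&(row.sum(1)>300); c=np.where(m)[0]; c=c[(c>200)&(c<500)]
    print(r,(c.min(),c.max(),len(c)) if len(c) else None)
E
```

```text
(array([-6.3, -0.2, 84.6]), array([-0.818, -0.   , -0.575]), array([ 0.,  1., -0.])) 12.72 [-0.7 -0.4 -0.6] 0.234 0.21413651760667562 [-0.29  0.94  1.06  0.3   2.05  0.33]
(-6.4, 0, 86.7, -55) [-0.1, -1.3, -0.4] [0.3, 0.0, 0.0]
(-5.5, 0, 83.2, -52) [-0.1, 2.1, 0.9] [-2.7, 0.0, 0.0]
(-4.7, 0, 80.0, -50) [-0.1, 5.2, 2.1] [-4.7, 0.0, 0.0]
(-4.0, 0, 76.5, -47) [-0.1, 8.4, 3.5] [-7.7, 0.0, 0.0]
(-3.5, 0, 73.9, -45) [-0.1, 10.8, 4.6] [-9.7, 0.0, 0.0]
120 (np.int64(436), np.int64(436), 1)
135 None
150 (np.int64(305), np.int64(310), 6)
165 (np.int64(291), np.int64(336), 13)
180 (np.int64(289), np.int64(343), 33)
195 (np.int64(290), np.int64(343), 53)
210 (np.int64(290), np.int64(343), 51)
225 (np.int64(291), np.int64(342), 48)
240 (np.int64(291), np.int64(342), 46)
255 (np.int64(203), np.int64(342), 53)
```

The wrist pixels show the plate's edge lying on the lower pad (column 342), so it's still supported. Continuing down.

Call:
servo_tool([
  [0,1,0.5,-1.5,0,0],
  [0,2,1,-2.7,0,0],
  [0,3.5,1.5,-3.7,0,0],
  [0,5,2.1,-4.7,0,0],
  [0,6.8,2.8,-6.2,0,0],
  [0,8.4,3.5,-7.7,0,0],
  [0,9.6,4,-8.7,0,0],
  [0,10.8,4.6,-9.7,0,0],
  [0,10.8,4.6,-9.7,0,0],
])

```text
t: 13.52
tcp_pos: [0.5759, 0.0023, 0.0742]
tcp_rot: [-2.354, -0.0, 0.962]
ft_force: [-0.2, 0.3, -0.4]
opening: 0.237
grip_force: 0.3
```

```bash
cat > edge.py <<'E'
import cv2,numpy as np,sys
im=cv2.imread(f'pics/wrist{sys.argv[1]}.png').astype(int)
for r in range(135,300,15):
    row=im[r]; m=(row[:,2]-row[:,0]>12)&(row.sum(1)>250); c=np.where(m)[0]; c=c[(c>200)&(c<500)]
    print(r,(c.min(),c.max(),len(c)) if len(c) else None)
E
python3 look.py 14 wrist;  python3 -c "
from h import *
s=observe();b=blk(s)[0]
inc(tcp(s),*[(b[0]+k,0,b[2]-m,-45) for k,m in ((0,1),(0,2),(5,2),(10,2),(15,2),(25,2))])"; python3 edge.py 14
```

```text
(array([-3.9,  0.1, 74.2]), array([-0.709, -0.   , -0.706]), array([-0.,  1.,  0.])) 13.52 [-0.2  0.3 -0.4] 0.237 0.2630015532486141 [-0.27  0.83  1.18  0.25  1.88  0.32]
(np.float64(-3.9), 0, np.float64(73.2), -45) [-0.0, 0.7, 0.7] [-0.2, 0.0, 0.0]
(np.float64(-3.9), 0, np.float64(72.2), -45) [-0.0, 1.5, 1.4] [-0.2, 0.0, 0.0]
(np.float64(1.1), 0, np.float64(72.2), -45) [-0.0, 5.0, -2.1] [-0.2, 0.0, 0.0]
(np.float64(6.1), 0, np.float64(72.2), -45) [-0.0, 8.5, -5.7] [-0.2, 0.0, 0.0]
(np.float64(11.1), 0, np.float64(72.2), -45) [-0.0, 12.0, -9.2] [-0.2, 0.0, 0.0]
(np.float64(21.1), 0, np.float64(72.2), -45) [-0.0, 19.1, -16.3] [-0.2, 0.0, 0.0]
135 None
150 (np.int64(273), np.int64(278), 5)
165 (np.int64(252), np.int64(328), 19)
180 (np.int64(254), np.int64(343), 56)
195 (np.int64(255), np.int64(343), 89)
210 (np.int64(259), np.int64(342), 84)
225 (np.int64(255), np.int64(342), 82)
240 (np.int64(266), np.int64(341), 76)
255 (np.int64(257), np.int64(341), 56)
270 (np.int64(261), np.int64(341), 45)
285 (np.int64(298), np.int64(340), 43)
```

Call:
servo_tool([
  [0,0.7,0.7,0,0,0],
  [0,3,-1,0,0,0],
  [0,5,-2.8,0,0,0],
  [0,6.8,-4.6,0,0,0],
  [0,8.5,-6.4,0,0,0],
  [0,10.3,-8,0,0,0],
  [0,12,-10,0,0,0],
  [0,14,-12,0,0,0],
  [0,16,-14,0,0,0],
  [0,18,-16,0,0,0],
  [0,20,-18,0,0,0],
  [0,20,-18,0,0,0],
])

```text
t: 14.57
tcp_pos: [0.5977, -0.0129, 0.0735]
tcp_rot: [-2.35, -0.001, 0.962]
ft_force: [-1.7, 1.0, 7.3]
opening: 0.232
grip_force: 3.4
```

```bash
python3 look.py 15 wrist; python3 edge.py 15; python3 -c "
from h import *
s=observe();b=blk(s)[0]
inc(tcp(s),*[(b[0]+k,0,b[2]+m,-45) for k,m in ((5,0),(10,5),(25,25),(35,40))])"
```

```text
(array([22.7,  0.1, 73.5]), array([-0.712,  0.   , -0.702]), array([-0.001,  1.   ,  0.001])) 14.57 [-1.7  1.   7.3] 0.232 3.3974410261726007 [-0.28  0.89  1.09  0.25  1.92  0.32]
135 None
150 (np.int64(281), np.int64(284), 4)
165 (np.int64(227), np.int64(319), 48)
180 (np.int64(229), np.int64(319), 91)
195 (np.int64(232), np.int64(319), 88)
210 (np.int64(236), np.int64(318), 83)
225 (np.int64(231), np.int64(318), 79)
240 (np.int64(232), np.int64(318), 75)
255 (np.int64(233), np.int64(318), 51)
270 (np.int64(254), np.int64(318), 28)
285 (np.int64(252), np.int64(318), 26)
(np.float64(27.7), 0, np.float64(73.5), -45) [-0.1, 3.5, -3.6] [-0.4, 0.0, 0.1]
(np.float64(32.7), 0, np.float64(78.5), -45) [-0.1, 3.5, -10.7] [-0.4, 0.0, 0.1]
(np.float64(47.7), 0, np.float64(98.5), -45) [-0.1, -0.2, -35.4] [-0.4, 0.0, 0.1]
(np.float64(57.7), 0, np.float64(113.5), -45) [-0.1, -3.9, -53.0] [-0.4, 0.0, 0.1]
```

The plate edge has come off the pad, and the edge ray meets the bed near x ≈ 13, so it appears to be lying flat. I'll withdraw along the tool axis, rise, and look straight down.

Call:
servo_tool([
  [0,0,-10,0,0,0],
  [0,0,-30,0,0,0],
  [0,0,-60,0,0,0],
  [0,-20,-85,0,0,0],
  [0,-50,-100,-7,0,0],
  [0,-80,-115,-14,0,0],
  [0,-100,-110,-21,0,0],
  [0,-120,-105,-28,0,0],
  [0,-140,-95,-35,0,0],
  [0,-150,-85,-42,0,0],
  [0,-150,-80,-45,0,0],
  [0,-150,-80,-45,0,0],
], fingers=0)

```text
t: 15.62
tcp_pos: [0.5555, 0.0168, 0.236]
tcp_rot: [-3.14, -0.001, 0.965]
ft_force: [0.1, 0.3, -0.8]
opening: 0.002
grip_force: 0.0
```

```bash
python3 look.py 16 wrist top
python3 - <<'E'
from h import *
import cv2
im=cv2.imread('pics/wrist16.png').astype(int); T=np.load('T16.npy'); Bi=np.linalg.inv(B)
m=((im[:,:,2]-im[:,:,0]>8)&(im.sum(2)>250)).astype(np.uint8)
n,l,st,c=cv2.connectedComponentsWithStats(m)
for i in np.argsort(-st[1:,4])[:4]+1:
    P=np.argwhere(l==i)[:,::-1].astype(np.float32); bx=cv2.convexHull(P)
    q=cv2.approxPolyDP(bx,6,True)[:,0]
    print(st[i],[(p.tolist(),(Bi@np.append(ray('wrist',*p,.066,T),1))[:2].round(3).tolist()) for p in q])
inc(tcp(observe()),(-88,0,150),(-92,0,75),(-92,0,63))
E
```

```text
(array([-28.9,   0.4, 236. ]), array([-0.001,  0.001, -1.   ]), array([-0.003,  1.   ,  0.001])) 15.62 [ 0.1  0.3 -0.8] 0.002 0.0 [-0.11  0.05  1.7   0.    1.39  0.49]
[     0      0    640    354 106269] [([639.0, 286.0], [0.301, -0.115]), ([508.0, 353.0], [0.18, -0.2]), ([212.0, 308.0], [-0.142, -0.143]), ([0.0, 76.0], [-0.303, 0.088]), ([0.0, 17.0], [-0.29, 0.133]), ([124.0, 0.0], [-0.187, 0.146]), ([586.0, 0.0], [0.184, 0.147]), ([639.0, 22.0], [0.231, 0.131])]
[ 276  134   89   88 7415] [([364.0, 135.0], [0.011, 0.039]), ([359.0, 221.0], [0.009, -0.044]), ([278.0, 219.0], [-0.069, -0.042]), ([277.0, 134.0], [-0.067, 0.04])]
[ 536  320  104   80 1787] [([639.0, 320.0], [0.312, -0.156]), ([639.0, 344.0], [0.321, -0.187]), ([595.0, 399.0], [0.292, -0.265]), ([536.0, 371.0], [0.216, -0.224])]
[311 342  16  34 367] [([322.0, 375.0], [-0.026, -0.231]), ([311.0, 374.0], [-0.038, -0.23]), ([315.0, 342.0], [-0.033, -0.186]), ([324.0, 351.0], [-0.024, -0.198])]
(-88, 0, 150) [-0.0, -61.5, 86.1] [-0.2, -0.0, 0.1]
(-92, 0, 75) [-0.1, -65.2, 161.1] [-0.2, -0.0, 0.1]
(-92, 0, 63) [-0.1, -65.1, 173.1] [-0.2, -0.0, 0.1]
```

The plate lies flat and strips up, with the white face between the strips at x = -68…10 and y = ±42. Now I go down behind its front edge and push.

Call:
servo_tool([
  [0,-30,30,0,0,0],
  [0,-55,65,0,0,0],
  [0,-65,105,0,0,0],
  [0,-65,140,0,0,0],
  [0,-65,160,0,0,0],
  [0,-65,168,0,0,0],
  [0,-65,172,0,0,0],
  [0,-65,172.5,0,0,0],
  [0,-65,172.5,0,0,0],
])

```text
t: 16.47
tcp_pos: [0.5057, 0.0517, 0.0642]
tcp_rot: [-3.139, -0.001, 0.961]
ft_force: [0.6, -0.2, 0.7]
opening: 0.001
grip_force: 0.0
```

```bash
python3 look.py 17
```

```text
(array([-89.7,   0.5,  64.2]), array([-0.002,  0.001, -1.   ]), array([0.001, 1.   , 0.001])) 16.47 [ 0.6 -0.2  0.7] 0.001 0.0 [-0.05  0.14  1.96  0.    1.04  0.55]
```

Call:
servo_tool([
  [0,8,0.8,0,0,0],
  [0,16,0.8,0,0,0],
  [0,23,0.8,0,0,0],
  [0,30,0.8,0,0,0],
  [0,37,0.8,0,0,0],
  [0,44,0.8,0,0,0],
  [0,50,0.8,0,0,0],
  [0,56,0.8,0,0,0],
  [0,62,0.8,0,0,0],
  [0,67,0.8,0,0,0],
  [0,71,0.8,0,0,0],
  [0,71,0.8,0,0,0],
])

```text
t: 17.47
tcp_pos: [0.5632, 0.011, 0.0621]
tcp_rot: [-3.14, -0.0, 0.962]
ft_force: [0.6, -1.1, 2.1]
opening: 0.001
grip_force: 1.3
```

Call:
servo_tool([
  [0,3,0,0,0,0],
  [0,6,0,0,0,0],
  [0,9,0,0,0,0],
  [0,12,0,0,0,0],
  [0,15,0,0,0,0],
  [0,18,0,0,0,0],
  [0,20,0,0,0,0],
  [0,20,0,0,0,0],
])

```text
t: 18.13
tcp_pos: [0.5763, 0.0022, 0.062]
tcp_rot: [-3.132, 0.001, 0.962]
ft_force: [-10.6, 7.1, 12.7]
opening: -0.002
grip_force: 8.0
```

```bash
cat > plate.py <<'E'
import sys,cv2
from h import *
k=sys.argv[1]
im=cv2.imread(f'pics/wrist{k}.png').astype(int); T=np.load(f'T{k}.npy'); Bi=np.linalg.inv(B)
m=((im[:,:,2]-im[:,:,0]>8)&(im.sum(2)>250)).astype(np.uint8)
n,l,st,c=cv2.connectedComponentsWithStats(m)
for i in np.argsort(-st[1:,4])[:3]+1:
    q=cv2.approxPolyDP(cv2.convexHull(np.argwhere(l==i)[:,::-1].astype(np.float32)),5,True)[:,0]
    print(st[i],[(p.tolist(),(Bi@np.append(ray('wrist',*p,.066,T),1))[:2].round(3).tolist()) for p in q])
E
python3 look.py 18 wrist; python3 plate.py 18
```

```text
(array([-3.5,  0.2, 62. ]), array([-0.01 , -0.001, -1.   ]), array([-0.001,  1.   , -0.001])) 18.13 [-10.6   7.1  12.7] -0.002 8.045487937324651 [-0.14  0.29  1.78  0.    1.08  0.47]
[  333   185   193   163 20685] [([525.0, 187.0], [0.081, 0.039]), ([495.0, 347.0], [0.081, -0.041]), ([366.0, 305.0], [0.018, -0.018]), ([335.0, 258.0], [0.003, 0.006]), ([334.0, 186.0], [0.002, 0.039])]
[ 551  320   89   80 2728] [([639.0, 320.0], [0.146, -0.025]), ([639.0, 399.0], [0.159, -0.073]), ([586.0, 399.0], [0.132, -0.073]), ([551.0, 379.0], [0.112, -0.061])]
[181 119 281   2 281] [([461.0, 120.0], [0.051, 0.066]), ([181.0, 119.0], [-0.058, 0.066])]
```

Call:
servo_tool([
  [0,2,-1,0,0,0],
  [0,5,-1,0,0,0],
  [0,8,-1,0,0,0],
  [0,11,-1,0,0,0],
  [0,13,-1,0,0,0],
  [0,14,-1,0,0,0],
  [0,14,-1,0,0,0],
])

```text
t: 18.77
tcp_pos: [0.588, -0.0065, 0.0621]
tcp_rot: [-3.133, 0.001, 0.962]
ft_force: [-6.5, 4.6, 4.4]
opening: 0.006
grip_force: 5.1
```

```bash
python3 look.py 19 wrist; python3 plate.py 19
```

```text
(array([11.1, -0.2, 62.1]), array([-0.009, -0.001, -1.   ]), array([-0.   ,  1.   , -0.001])) 18.77 [-6.5  4.6  4.4] 0.006 5.0744075114198495 [-0.15  0.32  1.75  0.    1.08  0.46]
[  333   185   193   142 16813] [([525.0, 186.0], [0.096, 0.039]), ([519.0, 221.0], [0.096, 0.024]), ([455.0, 326.0], [0.075, -0.03]), ([366.0, 305.0], [0.032, -0.019]), ([335.0, 258.0], [0.018, 0.006]), ([334.0, 185.0], [0.017, 0.039])]
[ 582  310   58   90 3996] [([597.0, 399.0], [0.153, -0.074]), ([585.0, 389.0], [0.145, -0.067]), ([584.0, 356.0], [0.14, -0.047]), ([596.0, 335.0], [0.143, -0.035]), ([639.0, 310.0], [0.159, -0.021]), ([639.0, 399.0], [0.174, -0.074])]
[ 596    0   44   75 1870] [([639.0, 74.0], [0.13, 0.083]), ([616.0, 54.0], [0.12, 0.089]), ([596.0, 2.0], [0.108, 0.106]), ([639.0, 0.0], [0.123, 0.107])]
```

Call:
servo_tool([
  [0,1,0,0,0,0],
  [0,2,0,0,0,0],
  [0,3,0,0,0,0],
  [0,4,0,0,0,0],
  [0,4,0,0,0,0],
])

```text
t: 19.23
tcp_pos: [0.5896, -0.0076, 0.062]
tcp_rot: [-3.129, 0.002, 0.962]
ft_force: [-13.1, 8.1, 11.2]
opening: -0.0
grip_force: 9.6
```

```bash
python3 look.py 20
```

```text
(array([13. , -0.2, 62. ]), array([-0.013, -0.002, -1.   ]), array([-0.001,  1.   , -0.002])) 19.23 [-13.1   8.1  11.2] -0.0 9.633139264308284 [-0.15  0.32  1.74  0.    1.09  0.46]
```

Call:
servo_tool([
  [0,2,-0.5,0,0,0],
  [0,4,-0.5,0,0,0],
  [0,5,-0.5,0,0,0],
  [0,5,-0.5,0,0,0],
])

```text
t: 19.57
tcp_pos: [0.5898, -0.0078, 0.062]
tcp_rot: [-3.119, 0.003, 0.963]
ft_force: [-26.4, 18.3, 21.5]
opening: 0.0
grip_force: 18.8
```

```bash
python3 look.py 21
```

```text
(array([13.3, -0.2, 62. ]), array([-0.023, -0.003, -1.   ]), array([-0.001,  1.   , -0.003])) 19.57 [-26.4  18.3  21.5] 0.0 18.774259932633868 [-0.15  0.33  1.73  0.01  1.1   0.45]
```

The tip has stalled at x = 13.3 with 32 N, so the plate is home against the stop. I'll back away, rise and check.

Call:
servo_tool([
  [0,-5,0,0,0,0],
  [0,-12,-1,0,0,0],
  [0,-25,-3,0,0,0],
  [0,-40,-20,0,0,0],
  [0,-50,-55,0,0,0],
  [0,-50,-95,0,0,0],
  [0,-50,-135,0,0,0],
  [0,-50,-160,0,0,0],
  [0,-50,-170,0,0,0],
  [0,-50,-170,0,0,0],
  [0,-50,-170,0,0,0],
])

```text
t: 20.48
tcp_pos: [0.5568, 0.0151, 0.2327]
tcp_rot: [-3.138, 0.0, 0.962]
ft_force: [-0.2, -0.6, -0.6]
opening: 0.001
grip_force: 0.0
```

```bash
python3 look.py 22 wrist top; python3 plate.py 22
python3 - <<'E'
import cv2,numpy as np
a=cv2.imread('pics/top0.png').astype(int);b=cv2.imread('pics/top22.png').astype(int)
d=np.abs(a-b).max(2)
for n,(x,y) in dict(eth=(210,143),roll=(384,270),buf=(411,207),comb=(217,190)).items(): print(n,d[y-18:y+18,x-18:x+18].mean().round(1))
E
```

```text
(array([-26.9,  -0.3, 232.7]), array([-0.003, -0.   , -1.   ]), array([ 0.,  1., -0.])) 20.48 [-0.2 -0.6 -0.6] 0.001 0.0 [-0.12  0.06  1.7   0.    1.38  0.49]
[     0      0    640    355 109703] [([639.0, 288.0], [0.299, -0.116]), ([509.0, 354.0], [0.18, -0.199]), ([210.0, 309.0], [-0.142, -0.142]), ([0.0, 80.0], [-0.299, 0.085]), ([0.0, 10.0], [-0.284, 0.138]), ([118.0, 0.0], [-0.188, 0.145]), ([578.0, 0.0], [0.177, 0.144]), ([639.0, 20.0], [0.229, 0.13])]
[ 367  135   94   88 6029] [([460.0, 135.0], [0.097, 0.038]), ([448.0, 222.0], [0.096, -0.044]), ([367.0, 221.0], [0.018, -0.043]), ([371.0, 135.0], [0.018, 0.038])]
[ 537  322  103   78 1779] [([639.0, 322.0], [0.31, -0.158]), ([639.0, 345.0], [0.318, -0.187]), ([596.0, 399.0], [0.29, -0.262]), ([537.0, 372.0], [0.215, -0.224])]
eth 54.4
roll 31.6
buf 20.6
comb 122.4
```

Run:
```python
import cv2,numpy as np
from h import *
for cam,P in (('top',dict(eth=(210,143),roll=(384,270),buf=(411,207),comb=(217,190))),):
    a=cv2.imread(f'pics/{cam}0.png',0);b=cv2.imread(f'pics/{cam}22.png',0)
    print(a.mean(),b.mean())
    for n,(x,y) in P.items():
        t=a[y-18:y+18,x-18:x+18]; r=cv2.matchTemplate(b[y-30:y+30,x-30:x+30],t,cv2.TM_CCOEFF_NORMED); _,v,_,l=cv2.minMaxLoc(r); print(n,round(v,2),np.array(l)-12)
w=cv2.imread('pics/wrist22.png',0); T=np.load('T22.npy'); Bi=np.linalg.inv(B)
for r in (145,205,215): print(r,w[r,360:380].tolist(),w[r,440:480].tolist())
f=lambda u,v,z:(Bi@np.append(ray('wrist',u,v,z,T),1))[:2].round(4)
for u in (450,455,460,465,470): print(u,f(u,145,.066),f(u,145,.069))
```

```text
121.920390625 133.40715234375
eth 0.6 [ 0 -1]
roll 0.82 [-6  8]
buf 1.0 [0 0]
comb 0.38 [-1 -4]
145 [71, 72, 70, 71, 72, 71, 72, 70, 71, 76, 105, 123, 122, 121, 120, 123, 120, 122, 122, 119] [121, 121, 123, 122, 122, 121, 121, 121, 120, 122, 122, 122, 121, 122, 121, 120, 122, 122, 121, 106, 95, 109, 107, 96, 96, 96, 100, 107, 114, 117, 118, 164, 183, 203, 198, 197, 197, 198, 199, 181]
205 [71, 70, 70, 69, 70, 71, 72, 96, 124, 121, 120, 119, 120, 121, 119, 120, 119, 119, 122, 120] [89, 92, 89, 92, 90, 89, 90, 89, 92, 90, 91, 89, 90, 89, 92, 89, 91, 92, 90, 90, 91, 90, 92, 90, 90, 99, 114, 135, 173, 181, 181, 181, 181, 180, 181, 179, 180, 179, 180, 181]
215 [71, 71, 71, 69, 69, 69, 79, 114, 121, 120, 121, 120, 121, 121, 121, 119, 120, 121, 121, 122] [122, 122, 123, 123, 121, 121, 121, 122, 123, 122, 107, 96, 108, 115, 106, 98, 94, 100, 110, 114, 116, 117, 119, 118, 118, 117, 117, 119, 116, 118, 154, 184, 182, 182, 181, 180, 181, 180, 180, 180]
450 [0.0892 0.0295] [0.0881 0.0299]
455 [0.0937 0.0295] [0.0925 0.0299]
460 [0.0981 0.0295] [0.0969 0.0299]
465 [0.1026 0.0295] [0.1013 0.0299]
470 [0.1071 0.0294] [0.1058 0.0299]
```

The plate edge at columns 449–460 runs straight into the stop with no bed showing between, so it is flush. The bystander match is spoiled by the arm and its shadow, so I'll swing the arm back near the start pose and compare again.

```bash
python3 -c "
from h import *
T=np.eye(4);T[:3,:3]=Ro.from_euler('xyz',[np.pi,0,.428]).as_matrix();T[:3,3]=[.27,-.56,.231]
D=np.linalg.inv(tcp(observe()))@T;print(D[:3,3]*1e3,np.degrees(Ro.from_matrix(D[:3,:3]).as_rotvec()))"
```

```text
[-6.35231563e+02  9.49658643e+01  2.57377903e-01] [-0.36237217  0.22419566 30.57585991]
```

Call:
servo_tool([
  [-30,5,0,0,0,2],
  [-70,10,0,0,0,4],
  [-110,16,0,0,0,6],
  [-150,22,0,0,0,8],
  [-190,28,0,0,0,10],
  [-230,34,0,0,0,12],
  [-270,40,0,0,0,14],
  [-310,46,0,0,0,16],
  [-350,52,0,0,0,18],
  [-390,58,0,0,0,20],
  [-430,64,0,0,0,22],
  [-430,64,0,0,0,22],
])

```text
t: 21.58
tcp_pos: [0.3592, -0.3787, 0.2306]
tcp_rot: [-3.136, 0.004, 0.57]
ft_force: [0.3, 1.0, 0.2]
opening: 0.002
grip_force: 0.0
```

Call:
servo_tool([
  [-30,4,0,0,0,2],
  [-70,10,0,0,0,4],
  [-110,16,0,0,0,6],
  [-150,22,0,0,0,8],
  [-190,27,0,0,0,8],
  [-205,30,0,0,0,8],
  [-205,30,0,0,0,8],
  [-205,30,0,0,0,8],
])

```text
t: 22.25
tcp_pos: [0.2078, -0.5103, 0.2313]
tcp_rot: [-3.135, 0.0, 0.437]
ft_force: [0.3, -0.1, 0.2]
opening: -0.0
grip_force: 0.0
```

```bash
python3 look.py 23 top side
python3 - <<'E'
import cv2,numpy as np
from h import *
Q=dict(top=dict(eth=(210,143),roll=(384,270),buf=(411,207),comb=(217,190)),side=dict(eth=(418,203),roll=(234,190),buf=(236,240),comb=(392,183)))
for cam,P in Q.items():
    a=cv2.imread(f'pics/{cam}0.png',0);b=cv2.imread(f'pics/{cam}23.png',0)
    for n,(x,y) in P.items():
        t=a[y-18:y+18,x-18:x+18]; r=cv2.matchTemplate(b[y-30:y+30,x-30:x+30],t,cv2.TM_CCOEFF_NORMED); _,v,_,l=cv2.minMaxLoc(r); print(cam,n,round(v,2),np.array(l)-12)
im=cv2.imread('pics/top23.png').astype(int)[150:275,240:360]
m=((im[:,:,2]-im[:,:,0]>8)&(im.sum(2)>150)).astype(np.uint8)
n,l,st,c=cv2.connectedComponentsWithStats(m); Bi=np.linalg.inv(B)
for i in np.argsort(-st[1:,4])[:3]+1:
    q=cv2.approxPolyDP(cv2.convexHull(np.argwhere(l==i)[:,::-1].astype(np.float32)),4,True)[:,0]
    print(st[i],[(Bi@np.append(ray('top',p[0]+240,p[1]+150,.066),1))[:2].round(3).tolist() for p in q])
E
```

```text
(array([ -12.5, -630.9,  231.3]), array([-0.006,  0.003, -1.   ]), array([ 0.501,  0.865, -0.   ])) 22.25 [ 0.3 -0.1  0.2] -0.0 0.0 [-1.33  0.05  1.72 -0.    1.38 -0.19]
top eth 1.0 [0 0]
top roll 1.0 [0 0]
top buf 1.0 [0 0]
top comb 1.0 [0 0]
side eth 1.0 [0 0]
side roll 1.0 [0 0]
side buf 1.0 [0 0]
side comb 1.0 [0 0]
[ 54  41  31  13 105] [[0.066, -0.026], [0.02, 0.005], [0.03, 0.034]]
[57 26 11 11 34] [[0.076, 0.037], [0.065, 0.024], [0.047, 0.037]]
[70 56 11  8 27] [[0.037, -0.034], [0.02, -0.037], [0.023, -0.016]]
```

All the bystanders are unmoved, with matches of 1.0 at zero shift in both cameras. Handing in.

```bash
python3 -c "
from station import *
print(finish_job())"
```

```text
the job is handed in; nothing more can be done
None
```

The gel plate is turned over, strips up, and pushed home under the hold-down bar flush against the end stop. The bystanders are unmoved, and the job was handed in at about 22 s (limit 72 s).

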